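# Refit the lint filter lid

## Robot

A 6-joint arm with a two-finger parallel gripper is mounted at the origin on the work surface. World frame = base frame: x ahead of the robot, y to its left, z up, the work surface at z = 0. Lengths are in mm, angles in degrees, forces in N, time in s.
With the tool pointing down it reaches from about 300 to 850 mm from the base axis. Payload 4.2 kg.
Tool frame: the origin (TCP) lies between the finger pads; the fingertips stand 14 mm ahead of it and the grasp point (between the pads) lies 5 mm behind it (env.finger_overhang is the distance from the TCP to the fingertips, in mm); z points along the fingers, y is the line along which they close (so a half turn about z gives the same grasp; the last joint's range is limited). The gripper opens to 91 mm and grips with 3 to 60 N. Pads are 32 mm wide; open, the fingers measure 118 mm over their backs; the gripper's body (76 mm by 178 mm) begins 60 mm behind the grasp point.
Start: joints at [-77.12, 18.312, 89.639, -0, 72.044, -1.146], TCP at [139.36, -557.871, 227.976] pointing down, gripper open.
Joint ranges: [-177.97, 177.97], [-48.28, 115.42], [12.27, 149.76], [-77.06, 257.06], [2.81, 150.46], [-146.56, 146.56]. Speed limits (degrees/s): [147.25, 147.25, 180, 180, 180, 180].

## Interface

Orientations are given as [roll, pitch, yaw] about the fixed x, y, z axes, in that order (R = Rz(yaw) Ry(pitch) Rx(roll)).
In Python, from workcell import status, cams, env, finder gives the robot as it stands.
- The arm moves only by the tool apply_moves, never from a script. Its argument "increments" is a list of rows, each a list of 7 numbers: the opening, from -1 (shut) to 1 (fully open), then the shift along the world's x, y, z in m, then the turn, a rotation vector about the world's x, y, z in degrees. In form: [[gripper, x, y, z, ax, ay, az], ...]. A call has 1 to 5 rows; each row shifts and turns the commanded pose from where the row before left it; what a row does not reach is not made up. A row lasts 1/12 s, in which the tool goes at most 41.7 mm and 7.16 degrees, less where a joint would pass 70% of its speed; a pose out of reach is approached as far as the arm can. A call with a gripper value outside its range is refused whole. The fingers move at their own pace and stop on an object; "newtons" is the grip in N (left out, the last holds). Time passes only in rows, so rows that do not move let the fingers close. It gives the time, the measured TCP pose, the force, the opening and the grip force at its end, in the units of the state.
- status.state(): the state, without advancing time (a new reading comes with each control period).
- cams.grab_frame(name): name is "scene" or "top" or "wrist"; returns a dict with "color" (384x512x3 uint8, red, green, blue), "intrinsics" (3x3 intrinsics, pixels), "k1" (the pictures are not rectified: a ray, as slopes to the right and down, at radius r is drawn at 1 + k1 r^2 times it, then the intrinsics apply), "R" (3x3) and "t" (3): a world point X has camera coordinates R X + t. Camera axes: x right, y down, z forward; pixel columns grow to the right and rows downward; lengths in mm; the calibration is good to about 2 mm. A picture is of the moment at which its call begins. There is no depth.
- env.job_done(): hands the job in; it is judged then, once.
Trained networks look in the newest picture that a camera, given by its name, has taken for a name from the list of things; names that differ only in an ending like _2 or _b are one class to them, and where a whole thing is asked for, a point or a joint stands for the part that bears it (a point fixed in the world has none). Each returns a list of dicts, best first, with "score" (0 to 1); they miss things now and then, are a little off and sometimes report something else, mostly with a low value. They report only what shows in the picture. A call takes as long as a camera call. They do not tell look-alikes from the thing itself.
- finder.boxes_of(query, camera): "rect" ([left, top, width, height] in pixels, round what is visible of it).
- finder.trace(query, camera): "pixels" (384x512 bool, what is visible of it) and "rect" ([left, top, width, height] in pixels, round what is visible of it).
The state is a dict: "time_s": time; "qpos": joint angles; "qvel": joint speeds; "effort": joint torques, N m; "ee_pos": TCP position; "ee_rot": TCP orientation; "force": force on the tool from outside, world axes, zero at the start; "torque": the same for the moment, N m; "gripper_width": finger opening in mm; "gripper_force": force on a finger pad.
Only numpy, scipy, OpenCV 4.12 (cv2) and the standard library are available. Lean on these libraries where they do the work, as an engineer would, in place of code of your own. Each camera call takes 0.05 s, during which the arm holds its last target. There are 200 camera calls.

## Task

Put the orange lid back on the grey lint filter box: hold it tilted, hook its tongue under the yellow ledge and push it in against the spring there, then swing the other edge down inside the opposite wall until the lid lies flat and fully home in its frame, and let go. Be gentle, the frame must not be forced, and leave the other things on the bench where they are.

Things in the scene. Friction and masses are not known exactly. Their poses are not given: they have to be found in the camera images.
- filter_box: Open grey filter box fixed to the bench; origin on the bench, nominally below the seated lid's origin. Case x -99 to 79, y -70 to 70, 60 high (hose stub at +x to x 107). The steel seat frame on top is clamped in slots: it lies up to 14 mm either way along the box's x from nominal, this shift is NOT measured: feel for it. Over 28 N in all from the lid (spring, wall and floor added) damages it.
- slot (a point): Nominal (unshifted) point on the frame's floor (box z 66), below the edge of the yellow ledge (box x -57). The ledge runs from here 27 mm towards -x, full width, underside 10 mm above the floor, top 14 mm above, so it covers a slot open to +x. Floor runs from 27 behind to 37 mm ahead (+x) of this point, and along the sides and far end; open in the middle.
- strip_face (a point): Nominal face (box x -61) of a sprung black strip inside the slot, out of sight, 50 wide, box z 67 to 74. The tongue pushes it towards -x: 2 N to start, 0.7 N more per mm, hard stop after 7 mm (6.9 N). The seated lid keeps it 3 mm in, so to clear the far wall while swinging down hold it over 3 and under 7 mm in (4.1 to 6.9 N); then it presses the lid on the far wall.
- far_wall (a point): Nominal (unshifted) middle of the top inner edge of the frame's far wall (box x 50, z 74), 8 mm above the floor that carries the lid, 12 thick. The side walls are equally high, inner faces at box y -49 and 49.
- lid: Loose orange lid lying flat, 0.11 to 0.22 kg. Plate 100 (x) x 90 (y) x 8 mm; tongue at its -x edge x -64 to -50, 60 wide, 4 thick, level with the underside. Black upright grip fin at x 0: 12 thick (x), 50 long (y), z 8 to 40. Origin: centre of the plate's underside, z up. Seated, its axes match the box's (tongue to the box's -x), underside at box z 66; 114 mm from tongue tip to far edge.
- lid_tip (a point): Middle of the lower edge of the lid's tongue tip, 64 mm from the lid's origin along its -x.
- cone_blue: Bystander: blue cone of thread, 58 dia x 118 high mm; origin at its foot. Leave it alone.
- cone_red: Bystander: red cone of thread, 58 dia x 118 high mm; origin at its foot. Leave it alone.
- oil_bottle: Bystander: white oil bottle with red cap, 44 dia x 130 high mm; origin at its foot. Leave it alone.
- screwdriver: Bystander: screwdriver lying on the bench, 160 long mm; origin at its foot. Leave it alone.
- bobbin: Bystander: small steel bobbin, 22 dia x 11 high mm; origin at its foot. Leave it alone.
- pin_dish: Bystander: blue round pin dish, 72 dia x 22 high mm; origin at its foot. Leave it alone.
- old_filter: Bystander: used grey pleated filter on a card, 120 x 90 x 29 mm; origin at its foot. Leave it alone.
There are look-alikes about, which are no part of the job. Of the things like the lid, leave any that is green or purple; of the rest the smaller one is meant.

How it is judged:
By the outcome, as a careful person would: the job done as asked, in the order asked, and still so for the second after the job is handed in, with the robot touching nothing.
It also fails if it takes over 58 s, if anything falls off the work surface, if the arm or the gripper's body presses on something with over 40 N, if the wrist force passes 120 N, or if a joint passes its speed limit or range.

## Working session

There is one attempt and no reset: what is moved stays moved. The work goes in short steps, Python scripts to look and compute and a tool call to move; the robot and the scene stay as the last step left them, time stands still between calls to the robot, and variables do not carry over. Pictures are saved under pics/ and viewed, at most 10 in all, crops included, and the job is handed in when it is done.

Besides the shell and the picture viewer there is one more tool, called after ">>>" by a JSON object that holds its "fn" and its "kwargs". apply_moves: Moves the arm, as the interface text tells. Its arguments: {"type":"object","properties":{"increments":{"type":"array","items":{"type":"array","items":{"type":"number"}}},"newtons":{"type":"number"}},"required":["increments"]}

```bash
mkdir -p pics; ls
cat > h.py <<'E'
import numpy as np, cv2
from workcell import status, cams, env, finder
def proj(f,X):
    X=np.atleast_2d(X); c=X@np.array(f['R']).T+np.array(f['t']); s=c[:,:2]/c[:,2:]
    s=s*(1+f['k1']*(s**2).sum(1,keepdims=True)); K=np.array(f['intrinsics'])
    return s@K[:2,:2].T+K[:2,2]
def ray(f,uv,z):
    "pixels -> world points on plane z"
    uv=np.atleast_2d(uv).astype(float);K=np.array(f['intrinsics']);d=(uv-K[:2,2])@np.linalg.inv(K[:2,:2]).T
    s=d.copy()
    for _ in range(20): s=d/(1+f['k1']*(s**2).sum(1,keepdims=True))
    R=np.array(f['R']);o=-R.T@np.array(f['t']);w=np.c_[s,np.ones(len(s))]@R
    return o+w*((z-o[2])/w[:,2])[:,None]
def save(f,n): cv2.imwrite('pics/'+n,f['color'][:,:,::-1])
E
python3 - <<'E'
from h import *
a=cams.grab_frame('top');b=cams.grab_frame('scene')
cv2.imwrite('pics/a.png',np.vstack([cv2.resize(a['color'],None,fx=1.5,fy=1.5)])[:,:,::-1]);save(b,'b.png')
for q in ['lid','filter_box','oil_bottle','cone_red','old_filter']:
    print(q,[(r['rect'],round(r['score'],2)) for r in finder.boxes_of(q,'top')])
print(status.state())
for f in(a,b):print(-np.array(f['R']).T@f['t'],f['intrinsics'][0][0],f['k1'])
E
```

```text
pics
lid [([309.2, 249.1, 68.1, 69.4], 0.89), ([141.5, 252.9, 55.5, 53.6], 0.82), ([182.4, 166.9, 43.7, 49.1], 0.64)]
filter_box [([293.3, 146.9, 70.3, 77.3], 0.93), ([388.0, 190.1, 26.0, 21.6], 0.22)]
oil_bottle [([168.0, 100.0, 20.1, 26.5], 0.67)]
cone_red [([314.7, 99.4, 17.0, 30.2], 0.88)]
old_filter [([93.3, 180.3, 42.4, 49.5], 0.58)]
{'time_s': 0.35, 'qpos': array([-7.71198424e+01,  1.83215353e+01,  8.96527278e+01,  3.58889392e-04,
        7.20432283e+01, -1.14391905e+00]), 'qvel': array([-0.0555533 , -0.09181556, -0.052977  , -0.04699096,  0.05755611,
       -0.06938187]), 'effort': array([-8.12463986e-05, -4.11887062e+01, -2.31857961e+01,  7.26278848e-02,
        4.07212344e-02, -6.28660678e-05]), 'ee_pos': array([ 139.34389296, -557.77873649,  227.78608236]), 'ee_rot': array([-1.79982519e+02, -6.90501694e-04,  1.40239658e+01]), 'force': array([-0.10208181,  0.47457137,  0.25839192]), 'torque': array([ 0.02671097,  0.01960266, -0.03491289]), 'gripper_force': 0.0, 'gripper_width': 91.30940780679741}
[ 295.12341124   35.12837341 1128.50181169] 400.8777181216345 -0.11826622097664669
[1543.3472862   512.40174139 1139.22784645] 469.8108181362378 -0.19114843320427433
```

View pics/a.png

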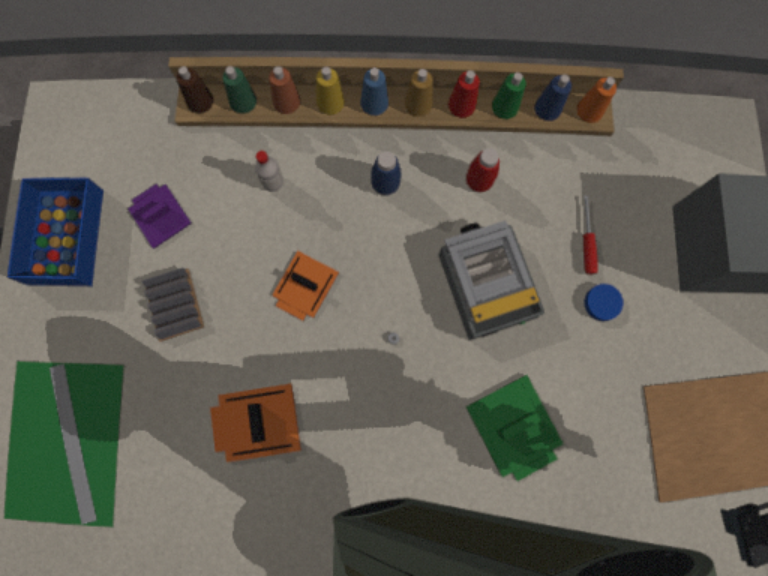

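View pics/b.png

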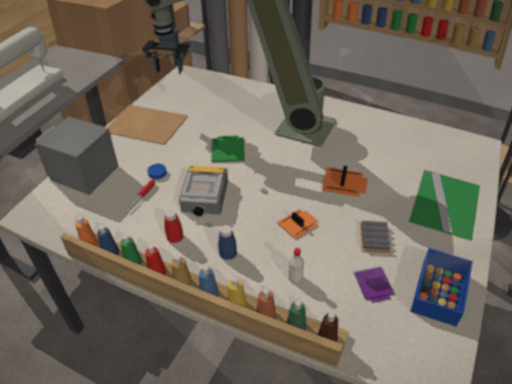

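Run:
```python
from h import *
a=cams.grab_frame('top')
c=a['color'];x=cv2.resize(c[155:225,165:245],None,fx=5,fy=5,interpolation=3);y=cv2.resize(c[145:229,290:370],None,fx=5,fy=5,interpolation=3)
x=cv2.copyMakeBorder(x,0,y.shape[0]-x.shape[0],0,0,cv2.BORDER_CONSTANT)
cv2.imwrite('pics/c.png',np.hstack([x,y])[:,:,::-1])
for q,z in [('lid',8),('filter_box',60)]:
  for r in finder.trace(q,'top'):
    m=r['pixels'];cs,_=cv2.findContours(m.astype(np.uint8),0,1);k=max(cs,key=cv2.contourArea)[:,0]
    w=ray(a,k,z)[:,:2].astype(np.float32);print(q,r['rect'],r['score'],cv2.minAreaRect(w),cv2.contourArea(w), a['color'][m].mean(0))
```

```text
lid [311.2, 247.1, 66.7, 72.5] 0.89 ((263.2590637207031, -229.35623168945312), (166.5101318359375, 135.64932250976562), 26.798934936523438) 20548.872729839175 [34.50090744 73.53647913 41.46352087]
lid [140.5, 255.1, 60.3, 48.3] 0.88 ((269.65216064453125, 253.94161987304688), (125.509765625, 155.7506103515625), 10.809256553649902) 17490.604575204314 [97.13131732 54.45898923 29.77091964]
lid [83.8, 123.2, 44.2, 43.8] 0.77 ((668.658203125, 468.119140625), (115.1160659790039, 91.9747085571289), 36.7330322265625) 9502.13178959582 [70.90123457 38.85565052 85.61348528]
lid [182.2, 168.4, 42.2, 48.7] 0.58 ((523.5991821289062, 172.37417602539062), (93.48887634277344, 116.85597229003906), 62.65352249145508) 9675.307999236742 [133.07377049  75.52213115  40.00245902]
filter_box [291.5, 149.9, 72.2, 77.1] 0.72 ((542.4649658203125, -171.453369140625), (205.3875274658203, 154.92861938476562), 18.917644500732422) 28243.438153587515 [94.91778976 89.66684636 80.05929919]
```

View pics/c.png

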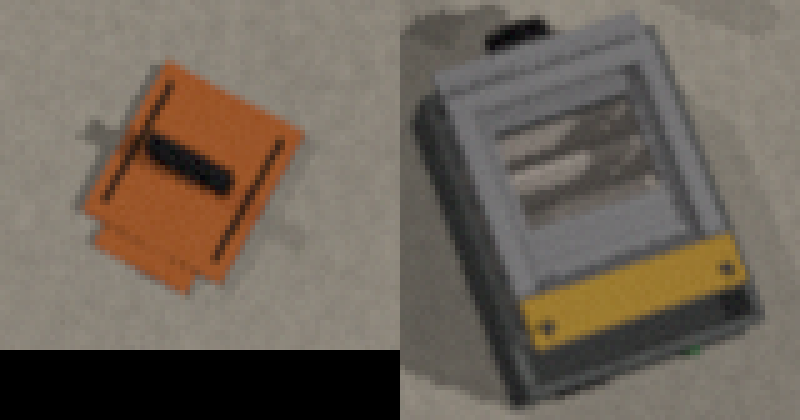

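Lid-like things in the top view: the green one at (343,283), the purple one at (106,144), the large orange one at (170,282) and the small orange one at (203,190). The small orange one measures about 93 x 117 mm, which matches the 90 x 114 lid, and the crop confirms it. I'm moving above it.

>>> {"fn": "apply_moves", "kwargs": {"increments": [[1,0.0192,0.0365,0.0015,0,0,2.43],[1,0.0192,0.0365,0.0015,0,0,2.43],[1,0.0192,0.0365,0.0015,0,0,2.43],[1,0.0192,0.0365,0.0015,0,0,2.43],[1,0.0192,0.0365,0.0015,0,0,2.43]]}}

```text
time_s: 0.92
ee_pos: [235.8, -373.6, 235.6]
ee_rot: [180.0, -0.0, 26.2]
force: [1.3, -0.6, 1.1]
gripper_width: 91.4
gripper_force: 0.0
```

>>> {"fn": "apply_moves", "kwargs": {"increments": [[1,0.0192,0.0365,0.0015,0,0,2.43],[1,0.0192,0.0365,0.0015,0,0,2.43],[1,0.0192,0.0365,0.0015,0,0,2.43],[1,0.0192,0.0365,0.0015,0,0,2.43],[1,0.0192,0.0365,0.0015,0,0,2.43]]}}

```text
time_s: 1.33
ee_pos: [331.7, -191.1, 243.4]
ee_rot: [179.9, -0.0, 38.4]
force: [0.5, 0.3, 0.3]
gripper_width: 91.1
gripper_force: 0.0
```

>>> {"fn": "apply_moves", "kwargs": {"increments": [[1,0.0192,0.0365,0.0015,0,0,2.43],[1,0.0192,0.0365,0.0015,0,0,2.43],[1,0.0192,0.0365,0.0015,0,0,2.43],[1,0.0192,0.0365,0.0015,0,0,2.43],[1,0.0192,0.0365,0.0015,0,0,2.43]]}}

```text
time_s: 1.75
ee_pos: [427.8, -8.3, 250.9]
ee_rot: [179.9, -0.0, 50.6]
force: [1.1, -0.3, 0.3]
gripper_width: 90.6
gripper_force: 0.0
```

>>> {"fn": "apply_moves", "kwargs": {"increments": [[1,0.0192,0.0365,0.0015,0,0,2.43],[1,0.0192,0.0365,0.0015,0,0,2.43],[1,0.0192,0.0365,0.0015,0,0,2.43],[1,0.0192,0.0365,0.0015,0,0,2.43],[1,0,0,0,0,0,0]]}}

```text
time_s: 2.17
ee_pos: [507.3, 141.6, 256.3]
ee_rot: [180.0, -0.3, 60.6]
force: [0.6, -1.2, -0.0]
gripper_width: 91.3
gripper_force: 0.0
```

Run:
```python
from h import *
a=cams.grab_frame('wrist');cv2.imwrite('pics/d.png',cv2.resize(a['color'],None,fx=1.5,fy=1.5)[:,:,::-1])
s=status.state();print(s['time_s'],s['ee_pos'],s['ee_rot'],-np.array(a['R']).T@a['t'])
for r in finder.trace('lid','wrist'):
    m=r['pixels'];cs,_=cv2.findContours(m.astype(np.uint8),0,1);k=max(cs,key=cv2.contourArea)[:,0]
    w=ray(a,k,8)[:,:2].astype(np.float32);print(r['rect'],r['score'],cv2.minAreaRect(w),cv2.contourArea(w))
```

```text
2.2167 [505.37120592 138.55037279 255.99179272] [-1.79998417e+02 -2.79676919e-02  6.04533823e+01] [539.8846212  201.20514689 413.14924193]
[204.1, 95.9, 95.9, 80.6] 0.86 ((525.385009765625, 173.11354064941406), (91.41485595703125, 114.26840209960938), 63.14380645751953) 9621.805880598258
[1.0, 115.5, 127.6, 116.7] 0.7 ((265.12066650390625, 253.7607879638672), (137.2027587890625, 155.54368591308594), 9.751633644104004) 15938.337154394598
```

View pics/d.png

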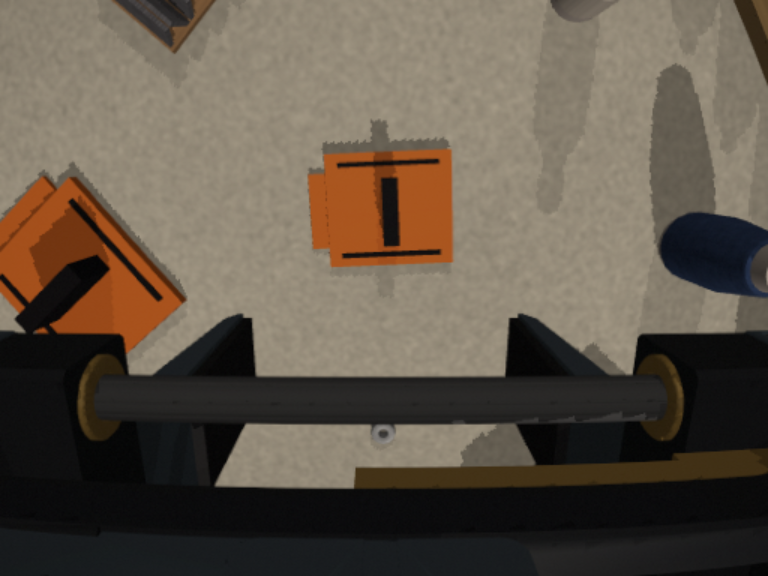

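>>> {"fn": "apply_moves", "kwargs": {"increments": [[1,0.0131,0.0157,-0.02,0,0,1.4],[1,0.0131,0.0157,-0.025,0,0,1.3],[1,0,0,-0.04,0,0,0],[1,0,0,-0.04,0,0,0],[1,0,0,-0.035,0,0,0]], "newtons": 35}}

```text
time_s: 2.68
ee_pos: [529.2, 165.3, 94.8]
ee_rot: [-180.0, 0.1, 62.8]
force: [0.4, 0.8, -0.1]
gripper_width: 91.3
gripper_force: 0.0
```

Run:
```python
from h import *
a=cams.grab_frame('wrist');s=status.state();print(s['ee_pos'],s['ee_rot'],s['force'])
for r in finder.trace('lid','wrist')[:2]:
    m=r['pixels'];cs,_=cv2.findContours(m.astype(np.uint8),0,1);k=max(cs,key=cv2.contourArea)[:,0]
    w=ray(a,k,8)[:,:2].astype(np.float32);print(r['rect'],r['score'],cv2.minAreaRect(w),cv2.contourArea(w))
```

```text
[524.70327861 163.9076432   88.31068594] [-179.41787406    0.59368962   62.79897493] [-2.10197663 -1.00594478 -4.51606174]
[166.0, 134.0, 155.5, 119.1] 0.56 ((525.8419189453125, 174.54385375976562), (88.99727630615234, 113.00929260253906), 62.98152160644531) 9506.508513183333
```

>>> {"fn": "apply_moves", "kwargs": {"increments": [[1,0,0,0,0,0,0],[1,0,0,0,0,0,0]]}}

```text
time_s: 2.95
ee_pos: [531.9, 166.7, 99.0]
ee_rot: [179.8, -0.2, 62.8]
force: [-0.4, 1.0, -0.4]
gripper_width: 91.1
gripper_force: 0.0
```

>>> {"fn": "apply_moves", "kwargs": {"increments": [[1,0,0.002,-0.015,0,0,0.2],[1,0,0.002,-0.02,0,0,0],[1,0,0,-0.02,0,0,0],[1,0,0,-0.01,0,0,0],[1,0,0,-0.005,0,0,0]]}}

```text
time_s: 3.37
ee_pos: [531.1, 171.0, 27.3]
ee_rot: [179.9, -0.1, 63.1]
force: [-0.2, -0.1, -0.5]
gripper_width: 91.5
gripper_force: 0.0
```

>>> {"fn": "apply_moves", "kwargs": {"increments": [[1,0,0,0,0,0,0],[1,0,0,0,0,0,0],[1,0,0,0,0,0,0]]}}

```text
time_s: 3.62
ee_pos: [531.5, 171.3, 27.9]
ee_rot: [179.9, -0.1, 63.1]
force: [0.3, -0.2, 0.1]
gripper_width: 91.3
gripper_force: 0.0
```

>>> {"fn": "apply_moves", "kwargs": {"increments": [[-0.4,0,0,-0.002,0,0,0],[-0.8,0,0,0,0,0,0],[-1,0,0,0,0,0,0],[-1,0,0,0,0,0,0],[-1,0,0,0,0,0,0]], "newtons": 35}}

```text
time_s: 4.03
ee_pos: [530.4, 171.1, 24.6]
ee_rot: [180.0, -0.0, 63.1]
force: [0.4, 0.2, 0.4]
gripper_width: 60.5
gripper_force: 0.0
```

>>> {"fn": "apply_moves", "kwargs": {"increments": [[-1,0,0,0,0,0,0],[-1,0,0,0,0,0,0],[-1,0,0,0,0,0,0],[-1,0,0,0,0,0,0],[-1,0,0,0,0,0,0]]}}

```text
time_s: 4.45
ee_pos: [530.4, 171.0, 24.4]
ee_rot: [180.0, 0.0, 63.1]
force: [-0.3, 0.6, -1.2]
gripper_width: 27.2
gripper_force: 0.0
```

>>> {"fn": "apply_moves", "kwargs": {"increments": [[-1,0,0,0,0,0,0],[-1,0,0,0,0,0,0],[-1,0,0,0,0,0,0],[-1,0,0,0,0,0,0],[-1,0,0,0,0,0,0]]}}

```text
time_s: 4.87
ee_pos: [530.5, 171.0, 24.5]
ee_rot: [180.0, -0.0, 63.1]
force: [1.1, -1.5, -0.0]
gripper_width: 11.7
gripper_force: 35.0
```

>>> {"fn": "apply_moves", "kwargs": {"increments": [[-1,0,0,0.01,0,0,0],[-1,0,0,0.03,0,0,0],[-1,0,0,0.03,0,0,0],[-1,0,0,0.03,0,0,0],[-1,0,0,0.02,0,0,0]]}}

```text
time_s: 5.28
ee_pos: [531.0, 171.3, 147.8]
ee_rot: [179.9, -0.1, 63.1]
force: [0.3, 0.1, -1.9]
gripper_width: 12.1
gripper_force: 35.0
```

>>> {"fn": "apply_moves", "kwargs": {"increments": [[-1,0,0,0.01,0,0,0],[-1,0,0,0,0,0,0],[-1,0,0,0,0,0,0]]}}

```text
time_s: 5.53
ee_pos: [529.8, 170.9, 154.1]
ee_rot: [-180.0, 0.0, 63.1]
force: [0.4, 0.4, -2.2]
gripper_width: 11.7
gripper_force: 35.0
```

>>> {"fn": "apply_moves", "kwargs": {"increments": [[-1,0.0014,-0.015,0.02,0,0,1.6],[-1,0.0028,-0.03,0.02,0,0,3.4],[-1,0.0028,-0.03,0.02,0,0,3.4],[-1,0.0028,-0.03,0.02,0,0,3.4],[-1,0.0028,-0.03,0.02,0,0,3.4]]}}

```text
time_s: 5.95
ee_pos: [541.8, 34.8, 252.9]
ee_rot: [-179.7, 0.1, 78.5]
force: [0.6, 0.6, -2.5]
gripper_width: 12.0
gripper_force: 35.0
```

>>> {"fn": "apply_moves", "kwargs": {"increments": [[-1,0.0028,-0.03,0.014,0,0,3.4],[-1,0.0028,-0.03,0.014,0,0,3.4],[-1,0.0028,-0.03,0.014,0,0,3.4],[-1,0.0028,-0.03,0.014,0,0,3.4],[-1,0.0028,-0.03,0.01,0,0,3.4]]}}

```text
time_s: 6.37
ee_pos: [556.5, -115.4, 319.3]
ee_rot: [-179.8, -0.1, 95.5]
force: [0.1, -0.0, -2.2]
gripper_width: 11.6
gripper_force: 35.0
```

>>> {"fn": "apply_moves", "kwargs": {"increments": [[-1,0.0028,-0.03,0.01,0,0,3.4],[-1,0.0028,-0.03,0,0,0,3.4],[-1,0.0028,-0.03,0,0,0,3.4],[-1,0.0028,-0.03,0,0,0,3.4],[-1,0.0014,-0.015,0,0,0,1.4]]}}

```text
time_s: 6.78
ee_pos: [569.0, -252.2, 327.1]
ee_rot: [-179.7, -0.1, 110.3]
force: [-0.1, 1.4, -2.1]
gripper_width: 11.7
gripper_force: 35.0
```

>>> {"fn": "apply_moves", "kwargs": {"increments": [[-1,0,0,0,0,0,0],[-1,0,0,0,0,0,0],[-1,0,0,0,0,0,0]]}}

```text
time_s: 7.03
ee_pos: [569.2, -248.1, 328.8]
ee_rot: [-179.9, -0.2, 110.3]
force: [-0.2, 0.0, -1.8]
gripper_width: 12.0
gripper_force: 35.0
```

Run:
```python
from h import *
a=cams.grab_frame('wrist');cv2.imwrite('pics/e.png',cv2.resize(a['color'],None,fx=1.5,fy=1.5)[:,:,::-1])
import pickle;pickle.dump(a,open('e.pkl','wb'))
s=status.state();print(s['time_s'],s['ee_pos'],s['ee_rot'],-np.array(a['R']).T@a['t'])
```

```text
7.0833 [ 569.35650414 -247.8430002   329.40239185] [-1.79929165e+02 -1.20309398e-01  1.10331821e+02] [ 545.62796704 -183.66777386  485.53730921]
```

View pics/e.png

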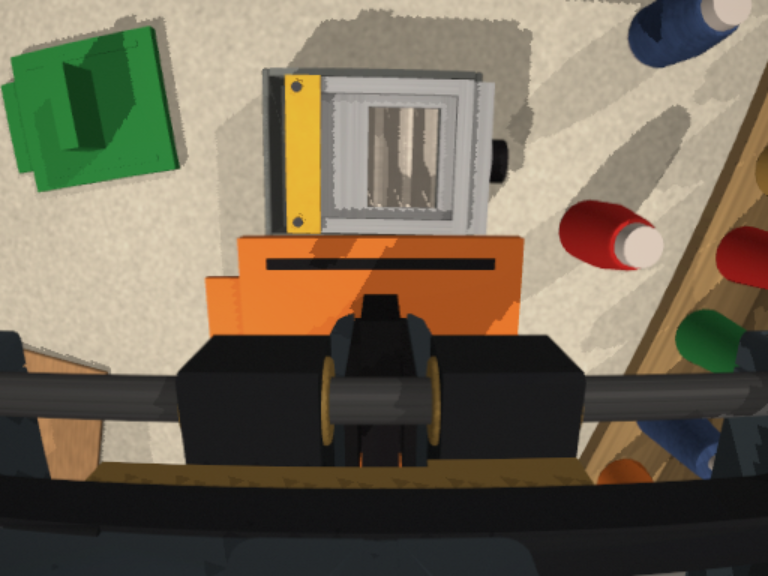

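Run:
```python
from h import *
import pickle;a=pickle.load(open('e.pkl','rb'))
def w(p,z): return ray(a,(np.array(p)+.5)/1.5-.5,z)[:,:2].round(1)
print('ledge80',w([(287,74),(321,76),(321,234),(286,233)],80).tolist())
print('case60',w([(264,70),(268,234),(483,75)],60).tolist())
# rectify at z=74 around ledge centre, yaw 20
yaw=np.radians(20.);R=np.array([[np.cos(yaw),-np.sin(yaw)],[np.sin(yaw),np.cos(yaw)]])
c=np.array([545,-170]);xs=np.arange(-130,110,.3);ys=np.arange(80,-70,-.3)
X,Y=np.meshgrid(xs,ys);P=np.c_[X.ravel(),Y.ravel()]@R.T+c
uv=proj(a,np.c_[P,np.full(len(P),74)]).reshape(*X.shape,2).astype(np.float32)
cv2.imwrite('pics/f.png',cv2.remap(a['color'],uv,None,cv2.INTER_CUBIC)[:,:,::-1])
```

```text
ledge80 [[453.4, -141.5], [478.5, -134.1], [518.3, -249.0], [491.4, -258.0]]
case60 [[430.3, -142.6], [474.5, -267.8], [596.5, -85.4]]
```

View pics/f.png

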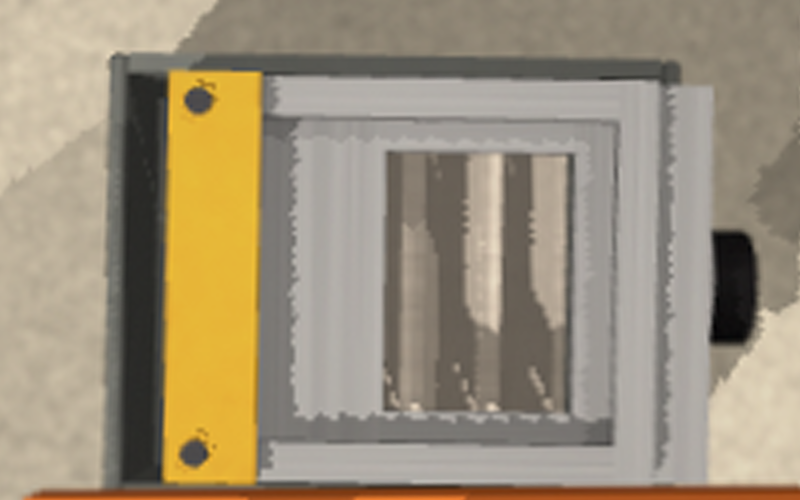

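Rectified at 0.3 mm/px, the frame's inner edges are at u=260 for the ledge and u=614 for the far wall. The side walls are at v=120 and v=444. From this the frame origin is about (551,-173), yaw 19.15°, shifted about +7.5 mm. I'm tilting the lid 14° and moving over the floor ahead of the ledge.

>>> {"fn": "apply_moves", "kwargs": {"increments": [[-1,-0.0015,0.0157,-0.02,0.92,-2.65,-0.23],[-1,-0.0015,0.0157,-0.03,0.92,-2.65,-0.23],[-1,-0.0015,0.0157,-0.035,0.92,-2.65,-0.23],[-1,-0.0015,0.0157,-0.035,0.92,-2.65,-0.23],[-1,-0.0014,0.0156,-0.03,0.92,-2.65,-0.23]]}}

```text
time_s: 7.5
ee_pos: [560.8, -168.2, 178.7]
ee_rot: [165.9, 0.1, 109.2]
force: [-0.1, 0.2, -1.8]
gripper_width: 11.9
gripper_force: 35.0
```

>>> {"fn": "apply_moves", "kwargs": {"increments": [[-1,0,0,-0.02,0,0,0],[-1,0,0,-0.01,0,0,0],[-1,0,0,0,0,0,0],[-1,0,0,0,0,0,0],[-1,0,0,0,0,0,0]]}}

```text
time_s: 7.92
ee_pos: [564.0, -171.1, 152.5]
ee_rot: [165.8, 0.3, 109.1]
force: [1.3, 1.4, -2.4]
gripper_width: 11.8
gripper_force: 35.0
```

```bash
cat >> h.py <<'E'
B=np.array([[.9447,.3280,0],[-.3280,.9447,0],[0,0,1]]); O=np.array([551.3,-172.6,66])
from scipy.spatial.transform import Rotation as Ro
def rep():
    "pose in the assumed frame coords; tip and far edge, z above floor; force in frame axes"
    s=status.state();r=Ro.from_euler('xyz',s['ee_rot'],degrees=True).as_matrix()
    L=np.c_[-r[:,1],-r[:,0],-r[:,2]]  # lid axes from tool (y_tool=-x_lid? checked below)
    if (B@L)[0,0]<0: L=np.c_[r[:,1],r[:,0],-r[:,2]]
    p=lambda v:(B@(s['ee_pos']+L@np.array(v)-O)).round(1)
    l=B@L; print('t',round(s['time_s'],2),'tip',p([-64,0,-24.5]),'far',p([50,0,-24.5]),'tilt',np.degrees(np.arctan2(l[2,0],l[0,0])).round(2),'roll',np.degrees(l[2,1]).round(2),'yaw',np.degrees(l[1,0]).round(2),'F',(B@s['force']).round(2),'T',(B@s['torque']).round(2),'w',round(s['gripper_width'],1),'tcp',s['ee_pos'].round(1))
E
python3 -c "
from h import *
rep();f=cams.grab_frame('wrist');cv2.imwrite('pics/g.png',cv2.resize(f['color'],None,fx=1.5,fy=1.5)[:,:,::-1])"
```

```text
t 7.92 tip [-43.6  -2.9  47. ] far [67.  -2.8 75. ] tilt 14.2 roll -0.29 yaw 0.06 F [ 1.71  0.86 -2.38] T [-0.04  0.03  0.02] w 11.8 tcp [ 564.  -171.1  152.5]
```

View pics/g.png

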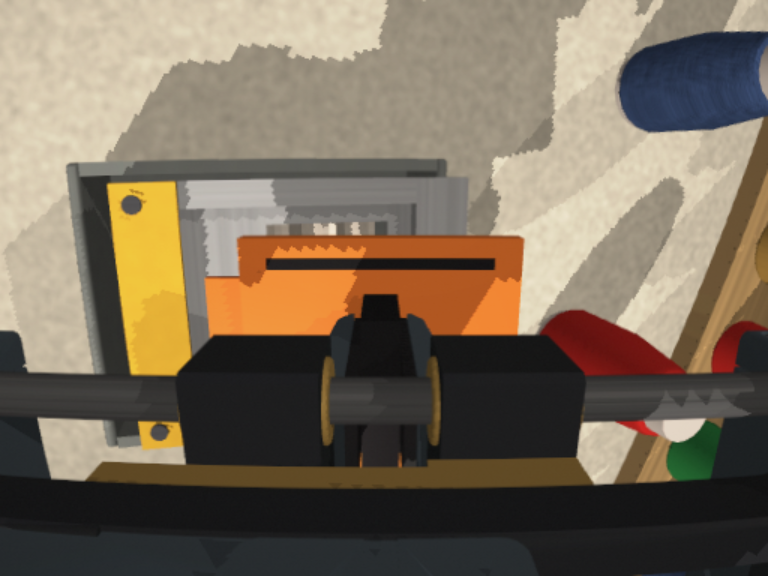

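>>> {"fn": "apply_moves", "kwargs": {"increments": [[-1,-0.0008,0.0008,-0.01,0,0,0],[-1,-0.0008,0.0008,-0.014,0,0,0],[-1,0,0,-0.01,0,0,0],[-1,0,0,-0.004,0,0,0],[-1,0,0,0,0,0,0]]}}

```text
time_s: 8.38
ee_pos: [560.0, -168.8, 111.2]
ee_rot: [166.1, 0.0, 109.1]
force: [0.8, 0.8, -0.7]
gripper_width: 12.0
gripper_force: 35.0
```

>>> {"fn": "apply_moves", "kwargs": {"increments": [[-1,0,0,0,0,0,0],[-1,0,0,0,0,0,0],[-1,0,0,0,0,0,0],[-1,0,0,0,0,0,0]]}}

```text
time_s: 8.72
ee_pos: [560.9, -169.1, 113.1]
ee_rot: [165.9, 0.2, 109.1]
force: [-0.1, 0.2, -2.0]
gripper_width: 12.0
gripper_force: 35.0
```

```bash
python3 -c "
from h import *
rep()"
```

```text
t 8.72 tip [-45.9   0.    7.7] far [64.7  0.  35.5] tilt 14.08 roll -0.18 yaw 0.02 F [-0.07  0.22 -2.03] T [-0.03  0.09  0.02] w 12.0 tcp [ 560.9 -169.1  113.1]
```

>>> {"fn": "apply_moves", "kwargs": {"increments": [[-1,0,0,-0.002,0,0,0],[-1,0,0,-0.002,0,0,0],[-1,0,0,0,0,0,0],[-1,0,0,0,0,0,0]]}}

```text
time_s: 9.05
ee_pos: [560.4, -168.9, 108.3]
ee_rot: [166.0, 0.1, 109.1]
force: [-0.2, -1.1, -1.4]
gripper_width: 11.5
gripper_force: 35.0
```

>>> {"fn": "apply_moves", "kwargs": {"increments": [[-1,0,0,-0.0015,0,0,0],[-1,0,0,0,0,0,0],[-1,0,0,0,0,0,0]]}}

```text
time_s: 9.3
ee_pos: [560.5, -168.9, 106.9]
ee_rot: [166.0, 0.1, 109.1]
force: [0.2, 0.1, -1.5]
gripper_width: 11.9
gripper_force: 35.0
```

>>> {"fn": "apply_moves", "kwargs": {"increments": [[-1,0,0,-0.001,0,0,0],[-1,0,0,0,0,0,0],[-1,0,0,0,0,0,0]]}}

```text
time_s: 9.55
ee_pos: [560.5, -169.0, 105.9]
ee_rot: [166.0, 0.1, 109.1]
force: [-0.1, 0.2, -1.2]
gripper_width: 11.7
gripper_force: 35.0
```

>>> {"fn": "apply_moves", "kwargs": {"increments": [[-1,0,0,-0.001,0,0,0],[-1,0,0,0,0,0,0],[-1,0,0,0,0,0,0]]}}

```text
time_s: 9.8
ee_pos: [560.7, -169.0, 105.2]
ee_rot: [165.9, 0.2, 109.1]
force: [0.1, 0.3, -0.7]
gripper_width: 12.1
gripper_force: 35.0
```

```bash
python3 -c "
from h import *
rep()"
```

```text
t 9.8 tip [-46.    0.2  -0.1] far [64.5  0.2 27.6] tilt 14.05 roll -0.16 yaw 0.01 F [ 0.17  0.29 -0.74] T [ 0.01  0.15 -0.03] w 12.1 tcp [ 560.7 -169.   105.2]
```

>>> {"fn": "apply_moves", "kwargs": {"increments": [[-1,0,0,0.0018,0,0,0],[-1,0,0,0,0,0,0],[-1,-0.0028,-0.001,0,0,0,0],[-1,-0.0028,-0.001,0,0,0,0],[-1,-0.0028,-0.001,0,0,0,0]]}}

```text
time_s: 10.22
ee_pos: [551.7, -172.0, 106.6]
ee_rot: [166.0, 0.1, 109.1]
force: [-0.5, 0.1, -1.3]
gripper_width: 11.5
gripper_force: 35.0
```

>>> {"fn": "apply_moves", "kwargs": {"increments": [[-1,-0.0019,-0.0006,0,0,0,0],[-1,0,0,0,0,0,0],[-1,0,0,0,0,0,0],[-1,0,0,0,0,0,0]]}}

```text
time_s: 10.55
ee_pos: [550.3, -172.6, 106.8]
ee_rot: [166.0, 0.1, 109.1]
force: [0.4, 0.1, -1.9]
gripper_width: 11.5
gripper_force: 35.0
```

```bash
python3 -c "
from h import *
rep()"
```

```text
t 10.55 tip [-57.1   0.2   1.6] far [53.5  0.2 29.2] tilt 14.04 roll -0.14 yaw 0.0 F [ 0.39  0.01 -1.86] T [-0.04  0.09 -0.01] w 11.5 tcp [ 550.3 -172.6  106.8]
```

>>> {"fn": "apply_moves", "kwargs": {"increments": [[-1,-0.0019,-0.0006,0,0,0,0],[-1,0,0,0,0,0,0],[-1,0,0,0,0,0,0]]}}

```text
time_s: 10.8
ee_pos: [548.3, -173.1, 106.7]
ee_rot: [166.0, 0.1, 109.1]
force: [0.5, 0.3, -2.0]
gripper_width: 11.9
gripper_force: 35.0
```

>>> {"fn": "apply_moves", "kwargs": {"increments": [[-1,-0.001,-0.0003,0,0,0,0],[-1,0,0,0,0,0,0],[-1,0,0,0,0,0,0]]}}

```text
time_s: 11.05
ee_pos: [547.3, -173.5, 106.8]
ee_rot: [166.0, 0.1, 109.1]
force: [0.6, -0.4, -1.5]
gripper_width: 12.0
gripper_force: 35.0
```

>>> {"fn": "apply_moves", "kwargs": {"increments": [[-1,-0.001,-0.0003,0,0,0,0],[-1,0,0,0,0,0,0],[-1,0,0,0,0,0,0]]}}

```text
time_s: 11.3
ee_pos: [546.8, -173.7, 106.9]
ee_rot: [165.9, 0.1, 109.1]
force: [2.1, 0.7, -2.6]
gripper_width: 11.6
gripper_force: 35.0
```

```bash
python3 -c "
from h import *
rep()"
```

```text
t 11.3 tip [-60.7   0.4   1.6] far [49.8  0.4 29.3] tilt 14.08 roll -0.15 yaw -0.01 F [ 2.2  -0.   -2.56] T [ 0.   -0.39 -0.04] w 11.6 tcp [ 546.8 -173.7  106.9]
```

>>> {"fn": "apply_moves", "kwargs": {"increments": [[-1,-0.001,-0.0003,0,0,0,0],[-1,-0.001,-0.0003,0,0,0,0],[-1,0,0,0,0,0,0],[-1,0,0,0,0,0,0]]}}

```text
time_s: 11.63
ee_pos: [544.7, -174.4, 106.9]
ee_rot: [165.9, 0.2, 109.1]
force: [4.2, 1.6, -3.0]
gripper_width: 12.1
gripper_force: 35.0
```

>>> {"fn": "apply_moves", "kwargs": {"increments": [[-1,-0.001,-0.0003,0,0,0,0],[-1,-0.001,-0.0003,0,0,0,0],[-1,0,0,0,0,0,0],[-1,0,0,0,0,0,0]]}}

```text
time_s: 11.97
ee_pos: [542.8, -175.1, 107.0]
ee_rot: [165.9, 0.2, 109.1]
force: [4.4, 2.8, -4.1]
gripper_width: 11.9
gripper_force: 35.0
```

```bash
python3 -c "
from h import *
rep()"
```

```text
t 11.97 tip [-65.    0.4   1.6] far [45.6  0.4 29.4] tilt 14.09 roll -0.17 yaw -0.0 F [ 5.03  1.17 -4.06] T [-0.01 -0.96 -0.02] w 11.9 tcp [ 542.8 -175.1  107. ]
```

>>> {"fn": "apply_moves", "kwargs": {"increments": [[-1,0.0008,0.0,-0.0017,-0.5,1.46,0],[-1,0.0008,0.0,-0.0018,-0.5,1.46,0],[-1,0.0008,0.0,-0.0017,-0.49,1.42,0],[-1,0.0008,0.0,-0.0017,-0.49,1.42,0],[-1,0,0,0,0,0,0]]}}

```text
time_s: 12.38
ee_pos: [547.0, -174.3, 100.3]
ee_rot: [172.0, 0.1, 109.1]
force: [3.8, 3.2, -0.5]
gripper_width: 12.0
gripper_force: 35.0
```

>>> {"fn": "apply_moves", "kwargs": {"increments": [[-1,0,0,0,0,0,0],[-1,0,0,0,0,0,0]]}}

```text
time_s: 12.55
ee_pos: [546.3, -174.5, 100.3]
ee_rot: [172.0, 0.1, 109.1]
force: [4.9, 3.7, -0.1]
gripper_width: 11.5
gripper_force: 35.0
```

```bash
python3 -c "
from h import *
rep()"
```

```text
t 12.55 tip [-65.3  -0.2   1.1] far [47.6 -0.2 17.1] tilt 8.04 roll -0.11 yaw -0.02 F [ 5.81  1.88 -0.06] T [ 0.3  -1.01 -0.06] w 11.5 tcp [ 546.3 -174.5  100.3]
```

>>> {"fn": "apply_moves", "kwargs": {"increments": [[-1,0.0005,0.0002,-0.0015,-0.41,1.18,0],[-1,0.0005,0.0002,-0.0015,-0.41,1.18,0],[-1,0.0006,0.0002,-0.0015,-0.41,1.18,0],[-1,0.0005,0.0002,-0.0014,-0.41,1.18,0],[-1,0,0,0,0,0,0]]}}

```text
time_s: 12.97
ee_pos: [549.2, -173.8, 94.4]
ee_rot: [177.0, 0.2, 109.1]
force: [3.0, 2.1, 0.4]
gripper_width: 11.9
gripper_force: 35.0
```

>>> {"fn": "apply_moves", "kwargs": {"increments": [[-1,0,0,0,0,0,0],[-1,0,0,0,0,0,0]]}}

```text
time_s: 13.13
ee_pos: [548.8, -174.0, 94.5]
ee_rot: [177.0, 0.2, 109.1]
force: [5.1, 3.4, -1.3]
gripper_width: 11.8
gripper_force: 35.0
```

```bash
python3 -c "
from h import *
rep()"
```

```text
t 13.13 tip [-65.5  -0.5   0.6] far [48.4 -0.5  6.7] tilt 3.03 roll -0.17 yaw -0.01 F [ 5.99  1.55 -1.28] T [ 0.28 -1.05 -0.07] w 11.8 tcp [ 548.8 -174.    94.5]
```

>>> {"fn": "apply_moves", "kwargs": {"increments": [[-1,0.0003,0.0001,-0.0009,-0.25,0.71,0],[-1,0.0003,0.0001,-0.001,-0.25,0.71,0],[-1,0.0004,0.0001,-0.0009,-0.25,0.71,0],[-1,0.0003,0.0001,-0.0009,-0.25,0.72,0],[-1,0,0,0,0,0,0]]}}

```text
time_s: 13.55
ee_pos: [550.3, -173.6, 90.7]
ee_rot: [-180.0, 0.2, 109.2]
force: [4.0, 2.8, 0.6]
gripper_width: 11.5
gripper_force: 35.0
```

>>> {"fn": "apply_moves", "kwargs": {"increments": [[-1,0,0,0,0,0,0],[-1,0,0,0,0,0,0]]}}

```text
time_s: 13.72
ee_pos: [550.0, -173.7, 90.7]
ee_rot: [-180.0, 0.2, 109.1]
force: [4.6, 4.5, -0.1]
gripper_width: 11.7
gripper_force: 35.0
```

```bash
python3 -c "
from h import *
rep()"
```

```text
t 13.72 tip [-65.6  -0.7   0.3] far [48.4 -0.7  0.2] tilt -0.01 roll -0.19 yaw -0.01 F [ 5.83  2.69 -0.11] T [ 0.25 -1.01  0.  ] w 11.7 tcp [ 550.  -173.7   90.7]
```

>>> {"fn": "apply_moves", "kwargs": {"increments": [[-1,0.0004,0.0009,-0.0004,0,0,0],[-1,0.0005,0.0002,0,0,0,0],[-1,0.0005,0.0002,0,0,0,0],[-1,0.0005,0.0002,0,0,0,0],[-1,0,0,0,0,0,0]]}}

```text
time_s: 14.13
ee_pos: [551.2, -173.0, 90.6]
ee_rot: [-179.9, 0.2, 109.2]
force: [2.0, -1.6, 5.4]
gripper_width: 12.2
gripper_force: 35.0
```

>>> {"fn": "apply_moves", "kwargs": {"increments": [[-1,0,0,0,0,0,0],[-1,0,0,0,0,0,0]]}}

```text
time_s: 14.3
ee_pos: [551.2, -173.1, 90.6]
ee_rot: [-179.9, 0.2, 109.2]
force: [2.4, -2.1, 6.1]
gripper_width: 11.8
gripper_force: 35.0
```

```bash
python3 -c "
from h import *
rep()"
```

```text
t 14.3 tip [-64.3  -0.5   0.2] far [49.7 -0.5  0.1] tilt -0.05 roll -0.23 yaw 0.03 F [ 1.54 -2.77  6.14] T [-0.2  -0.53  0.1 ] w 11.8 tcp [ 551.2 -173.1   90.6]
```

>>> {"fn": "apply_moves", "kwargs": {"increments": [[-1,0,0,0.0003,0,0,0],[-1,0.0005,0.0002,0,0,0,0],[-1,0,0,0,0,0,0],[-1,0,0,0,0,0,0]]}}

```text
time_s: 14.63
ee_pos: [551.2, -173.0, 90.6]
ee_rot: [-179.9, 0.2, 109.2]
force: [0.6, -3.6, 5.3]
gripper_width: 11.5
gripper_force: 35.0
```

```bash
python3 -c "
from h import *
rep()"
```

```text
t 14.63 tip [-64.3  -0.5   0.3] far [49.7 -0.4  0. ] tilt -0.11 roll -0.23 yaw 0.03 F [-0.62 -3.63  5.31] T [-0.5  -0.39  0.13] w 11.5 tcp [ 551.2 -173.    90.6]
```

>>> {"fn": "apply_moves", "kwargs": {"increments": [[-1,0.0001,-0.0004,0,0,0,0],[-1,0,0,0,0,0,0],[-0.5,0,0,0,0,0,0],[-0.12,0,0,0,0,0,0],[-0.12,0,0,0,0,0,0]]}}

```text
time_s: 15.05
ee_pos: [550.0, -172.0, 89.2]
ee_rot: [-179.7, 0.0, 109.1]
force: [0.2, 0.3, 0.2]
gripper_width: 29.2
gripper_force: 0.0
```

>>> {"fn": "apply_moves", "kwargs": {"increments": [[-0.12,0,0,0,0,0,0],[-0.12,0,0,0,0,0,0],[-0.12,0,0,0,0,0,0],[-0.12,0,0,0,0,0,0]]}}

```text
time_s: 15.38
ee_pos: [551.3, -172.4, 90.0]
ee_rot: [-179.9, 0.1, 109.2]
force: [-0.5, 0.1, -0.1]
gripper_width: 40.1
gripper_force: 0.0
```

Released cleanly. I'll lift straight up, move back for a view and check.

>>> {"fn": "apply_moves", "kwargs": {"increments": [[-0.12,0,0,0.01,0,0,0],[-0.12,0,0,0.03,0,0,0],[-0.12,0,0,0.04,0,0,0],[-0.12,0.009,-0.025,0.04,0,0,0],[-0.12,0.009,-0.025,0.04,0,0,0]]}}

```text
time_s: 15.8
ee_pos: [566.9, -215.4, 242.7]
ee_rot: [-180.0, 0.2, 109.3]
force: [1.8, -0.1, 0.4]
gripper_width: 40.2
gripper_force: 0.0
```

>>> {"fn": "apply_moves", "kwargs": {"increments": [[-0.12,0.009,-0.025,0.04,0,0,0],[-0.12,0,0,0.02,0,0,0],[-0.12,0,0,0,0,0,0],[-0.12,0,0,0,0,0,0],[-0.12,0,0,0,0,0,0]]}}

```text
time_s: 16.22
ee_pos: [574.1, -237.0, 293.5]
ee_rot: [-179.8, 0.0, 109.2]
force: [-0.6, -0.6, -0.7]
gripper_width: 40.1
gripper_force: 0.0
```

Run:
```python
from h import *
a=cams.grab_frame('wrist')
yaw=np.radians(19.15);R=np.array([[np.cos(yaw),-np.sin(yaw)],[np.sin(yaw),np.cos(yaw)]])
xs=np.arange(-130,110,.3);ys=np.arange(80,-80,-.3)
X,Y=np.meshgrid(xs,ys);P=np.c_[X.ravel(),Y.ravel()]@R.T+O[:2]
uv=proj(a,np.c_[P,np.full(len(P),74)]).reshape(*X.shape,2).astype(np.float32)
cv2.imwrite('pics/k.png',cv2.remap(a['color'],uv,None,cv2.INTER_CUBIC)[:,:,::-1])
print(status.state()['ee_pos'])
```

```text
[ 573.99704195 -236.8178415   292.86791672]
```

View pics/k.png

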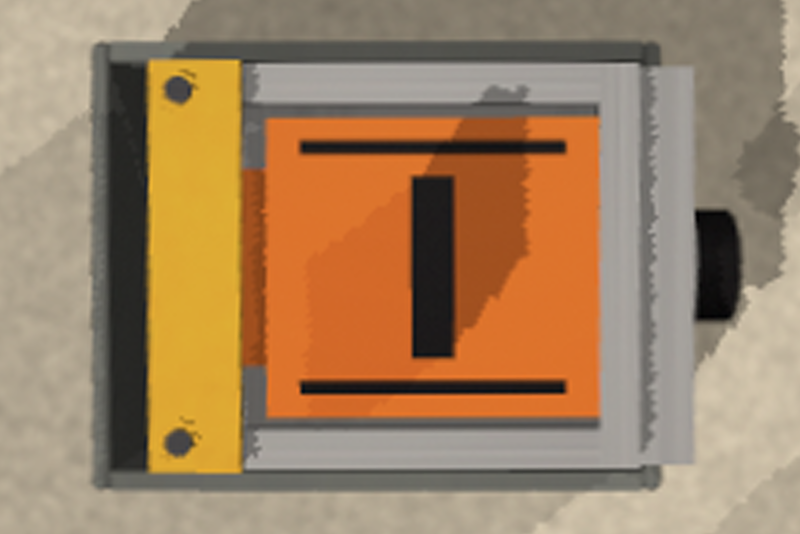

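The lid is flat inside the frame. Its tongue is under the ledge (edge at u≈242), its far edge is against the far wall (u≈600), and it is centred between the side walls.

```bash
python3 -c "
from workcell import env
print(env.job_done())"
```

```text
the job is handed in; nothing more can be done
None
```

The small orange lid is back on the filter box, flat and against the far wall with its tongue under the yellow ledge; I let go and handed the job in at about 16 s, with measured contact forces well under 28 N and nothing else touched.

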